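Set the portion stop of the sweet-cutting guide

TASK

Set the sliding stop of the sweet-cutting guide to the yellow portion tag: push the stop block along its rail from the side until its spring pin drops into the notch at the yellow tag, and leave it clicked in there. Only push the block: do not pinch it between the fingers, do not pull up the knob of its pin, and leave the jar, the scraper and the tin alone.

Things in the scene. Friction and masses are not known exactly. Their poses are not given: they have to be found in the camera images.
- guide: Cutting guide fixed to the table: plate 190 (x) x 360 (y) x 6 mm, origin at the middle of its underside. A steel rail 28 mm wide, top 20 mm above the table, runs along guide y at guide x = 0, with a 26 mm high blue block at each end (y = +-174 mm). Four notches, 16 mm long, at guide y = -90, -30, +30, +90 mm; beside each lies one coloured tag; which tag is at which notch varies.
- stop (a joint): Position of the stop along the rail, m = guide y of its middle, -0.125 to +0.125. It starts between the two middle notches and cannot leave the rail. Sliding takes 1 to 2 N, pushing it out of a notch about 9 N; as the pin drops into a notch the force falls away and the block jumps a few mm ahead and centres itself. It stays where it is left.
- stop_center (a point): Centre of the stop block, 48 mm above the table. The block rides astride the rail: 42 mm long along the rail, 92 mm wide across it, from 24 to 72 mm above the table; blue with a white plate on each end face.
- stop_pointer (a point): Tip region of the thin black pointer that sticks out of the block's +x side towards the tags, 70 mm from the rail's middle line, 26 mm above the table, level with the block's middle along the rail.
- pin (a joint): Height of the spring pin in the block, in m: 0 while it rides on the plain rail top, about -0.004 when it has dropped into a notch; above 0 only if someone pulls it up.
- pin_knob (a point): Top of the pin's black knob, a cylinder 18 mm across and 14 mm high over the middle of the block; 94 mm above the table while the pin rides on the rail, 90 mm when it is in a notch.
- tag_yellow: Yellow tag, 30 (x) x 26 (y) x 10 mm, fixed on the base plate beside one notch, 77 mm to the guide's +x side of the rail. Origin at the middle of its underside, 6 mm above the table, exactly level with its notch along the rail; axes as the guide's. The red, green and blue tags are alike and mark the other notches.
- jar: White jar with a lid, 60 mm across, 85 mm high, standing loose beyond the guide. Origin at the middle of its underside.
- scraper: Steel bench scraper lying loose beyond the guide, about 90 x 110 x 20 mm, with a black handle. Origin under its middle.
- tin: Round copper-coloured tin, 64 mm across, 35 mm high, standing loose off the -y end of the guide. Origin at the middle of its underside.
- face_left (a point): Centre of the outer surface of the white plate, 92 mm wide x 48 mm high, on the end of the block that looks to the guide's +y (21 mm from the block's middle), 48 mm above the table: push here to move the stop to -y.
- face_right (a point): The same on the end of the block that looks to the guide's -y: push here to move the stop to +y.
Things that resemble listed ones, but are neither listed nor needed, are in the scene too. Several things look just like the jar: the one meant starts nearest to the robot's base. Of the things that look like the tin, the larger one is meant.

How it is judged:
By the outcome, as a careful person would: the job done as asked, in the order asked, and still so for the second after the job is handed in, with the robot touching nothing.
It also fails if it takes over 42 s, if anything falls off the work surface, if the arm or the gripper's body presses on something with over 40 N, if the wrist force passes 120 N, or if a joint passes its speed limit or range.

ROBOT

A 6-joint arm with a two-finger parallel gripper is mounted at the origin on the work surface. World frame = base frame: x ahead of the robot, y to its left, z up, the work surface at z = 0. Lengths are in mm, angles in rad, forces in N, time in s.
With the tool pointing down it reaches from about 275 to 1000 mm from the base axis. Payload 8.4 kg.
Tool frame: the origin (TCP) lies at the very end of the fingers, on their centre line; the grasp point (between the pads) lies 19 mm behind it; z points along the fingers, y is the direction in which the jaws open and shut (so a half turn about z gives the same grasp; the last joint's range is limited). The gripper opens to 85 mm and grips with 20 to 120 N. Pads are 22 mm wide; open, the fingers measure 114 mm over their backs; the gripper's body (76 mm by 85 mm) begins 54 mm behind the grasp point. The pads swing forward as they close: fully open they stand 13 mm farther back than shut.
Start: joints at [1.208, 0.353, 1.633, -0, 1.155, -0.002], TCP at [220.638, 584.762, 231.281] pointing down, gripper open.
Joint ranges: [-2.63, 2.63], [-0.92, 2.1], [0.06, 2.66], [-1.3, 4.44], [0, 2.69], [-3.02, 3.02]. Speed limits (rad/s): [2.22, 2.22, 2.79, 3.14, 3.14, 3.14].

INTERFACE

Orientations are given as [roll, pitch, yaw] about the fixed x, y, z axes, in that order (R = Rz(yaw) Ry(pitch) Rx(roll)).
In Python, from rig import sense, grab_frame, get_calibration, sign_off, boxes_of, trace gives the robot as it stands.
- The arm moves only by the tool servo_tool, never from a script. Its argument "rows" is a list of rows, each a list of 3 entries, a list of its own where there are three numbers: the finger opening in mm, from 0 to 85.4, then the shift along the tool's x, y, z in mm, then the turn, a rotation vector about the tool's x, y, z in degrees. A call has 1 to 8 rows; each row shifts and turns the commanded pose from where the row before left it, along the tool's axes as they then stand; what a row does not reach is not made up. A row lasts 1/8 s, in which the tool goes at most 62.5 mm and 10.7 degrees, less where a joint would pass 70% of its speed; a pose out of reach is approached as far as the arm can. A call is refused whole if a number of a shift passes 62.5 or a number of a turn 10.7, either way. A call with a gripper value outside its range is refused whole. The fingers move at their own pace and stop on an object; "force" is the grip in N (left out, the last holds). Time passes only in rows, so rows that do not move let the fingers close. It gives the time, the measured TCP pose, the force and the opening at its end, in the units of the state.
- sense(): the state, without advancing time (a new reading comes with each control period).
- grab_frame(name): name is "scene" or "top" or "wrist"; returns the picture (480x640x3 uint8, blue, green, red); there is no depth.
- get_calibration(name): a dict with "intrinsics" (3x3 intrinsics, pixels), "k1" (the pictures are not rectified: a ray, as slopes to the right and down, at radius r is drawn at 1 + k1 r^2 times it, then the intrinsics apply), "world_to_cam" (4x4, takes a point from world to camera coordinates). Camera axes: x right, y down, z forward; pixel columns grow to the right and rows downward; lengths in mm; the calibration is good to about 2 mm. A picture is of the moment at which its call begins: read the wrist's pose just before it. get_calibration takes no time and is no camera call; for the wrist camera it gives the pose at the moment of the call.
- sign_off(): hands the job in, once; it reports no verdict.
Trained networks look in the newest picture that a camera, given by its name, has taken for a name from the list of things; names that differ only in an ending like _2 or _b are one class to them, and where a whole thing is asked for, a point or a joint stands for the part that bears it (a point fixed in the world has none). Each returns a list of dicts, best first, with "conf" (0 to 1); they miss things now and then, are a little off and sometimes report something else, mostly with a low value. They report only what shows in the picture. A call takes as long as a camera call. They do not tell look-alikes from the thing itself.
- boxes_of(camera, thing): "centre" ([x, y, z] in mm, in the coordinates of the camera as it stood for that picture, good to about 4 mm: the middle of the surface that is visible of it).
- trace(camera, thing): "mask" (480x640 bool, what is visible of it).
The state is a dict: "clock": time; "qpos": joint angles; "qvel": joint speeds; "joint_efforts": joint torques, N m; "eef_pos": TCP position; "tcp_rot": TCP orientation; "contact_force": force on the tool from outside, world axes, zero at the start; "wrist_torque": the same for the moment, N m; "opening": opening from 0.0 (shut) to 1.0 (fully open).
Only numpy, scipy, OpenCV 4.12 (cv2) and the standard library are available. Lean on these libraries where they do the work, as an engineer would, in place of code of your own. Each camera call takes 0.05 s, during which the arm holds its last target. There are 200 camera calls.

## Working session

There is one attempt and no reset: what is moved stays moved. The work goes in short steps, Python scripts to look and compute and a tool call to move; the robot and the scene stay as the last step left them, time stands still between calls to the robot, and variables do not carry over. Pictures are saved under pics/ and viewed, about 8 in all and at most 12, crops included, and the job is handed in when it is done.

Besides the shell and the picture viewer there is one more tool, called after "Request:" as name(argument=value, ...), one argument or row to a line, values as JSON. servo_tool: Moves the arm, as the interface text tells. Its arguments: {"type":"object","properties":{"rows":{"type":"array","items":{"type":"array"}},"force":{"type":"number"}},"required":["rows"]}

```bash
mkdir -p pics; cat > h.py <<'E'
import numpy as np, cv2
from rig import *
def w(cam,c):
    M=np.array(get_calibration(cam)["world_to_cam"]); return (np.linalg.inv(M)@np.r_[c,1])[:3]
def ray(cam,u,v,z):
    k=get_calibration(cam); K=np.array(k["intrinsics"]); M=np.array(k["world_to_cam"])
    p=np.array([(u-K[0,2])/K[0,0],(v-K[1,2])/K[1,1]]); q=p.copy()
    for _ in range(20): q=p/(1+k["k1"]*(q@q))
    R=M[:3,:3];o=-R.T@M[:3,3];d=R.T@np.r_[q,1]
    return o+d*(z-o[2])/d[2]
def look(cam,things):
    for t in things:
        print(cam,t,[(np.round(w(cam,b["centre"])).tolist(),round(b["conf"],2)) for b in boxes_of(cam,t)[:5]])
E
python3 - <<'E'
from h import *
s=sense();print(s)
for c in("top","scene"):
    cv2.imwrite(f"pics/{c}1.png",grab_frame(c))
    look(c,["guide","stop_center","stop_pointer","pin_knob","tag_yellow","face_left","face_right","jar","tin"] if c=="top" else ["stop_center","pin_knob","tag_yellow","jar"])
E
```

```text
{'clock': 0.0, 'qpos': array([ 1.20761037e+00,  3.53682233e-01,  1.63413695e+00, -8.92286492e-06,
        1.15518087e+00, -2.41163524e-03]), 'qvel': array([-5.86872521e-04,  8.05439978e-05,  3.46261787e-04,  3.43697430e-04,
        9.04616272e-04,  3.91742418e-04]), 'joint_efforts': array([ 4.55998861e-04, -6.05255485e+01, -3.42073417e+01,  1.45182707e-04,
        9.42239247e-03, -4.64946515e-05]), 'eef_pos': array([220.46547374, 584.3187034 , 230.53918129]), 'tcp_rot': array([-3.14018524e+00,  4.76401002e-06,  2.78082194e+00]), 'contact_force': array([ 0.18965767, -0.96628161,  0.62702232]), 'wrist_torque': array([0.09487528, 0.00683862, 0.02166749]), 'opening': 0.9969542049732432}
top guide [([536.0, 22.0, 6.0], 0.55)]
top stop_center [([543.0, 37.0, 71.0], 0.93), ([673.0, -97.0, 15.0], 0.58)]
top stop_pointer [([543.0, 36.0, 72.0], 0.68), ([487.0, -213.0, 33.0], 0.32)]
top pin_knob []
top tag_yellow [([604.0, -17.0, 16.0], 0.81)]
top face_left [([544.0, 37.0, 73.0], 0.88), ([670.0, -99.0, 12.0], 0.24)]
top face_right [([545.0, 40.0, 70.0], 0.76)]
top jar [([788.0, 178.0, 85.0], 0.94), ([833.0, 46.0, 84.0], 0.8), ([728.0, 63.0, 83.0], 0.66)]
top tin [([490.0, -212.0, 33.0], 0.81), ([590.0, -265.0, 29.0], 0.76)]
scene stop_center [([568.0, 33.0, 60.0], 0.89)]
scene pin_knob [([547.0, 41.0, 87.0], 0.62)]
scene tag_yellow [([610.0, -22.0, 13.0], 0.47)]
scene jar [([864.0, 42.0, 58.0], 0.79), ([817.0, 162.0, 56.0], 0.69), ([758.0, 55.0, 60.0], 0.68)]
```

View pics/top1.png

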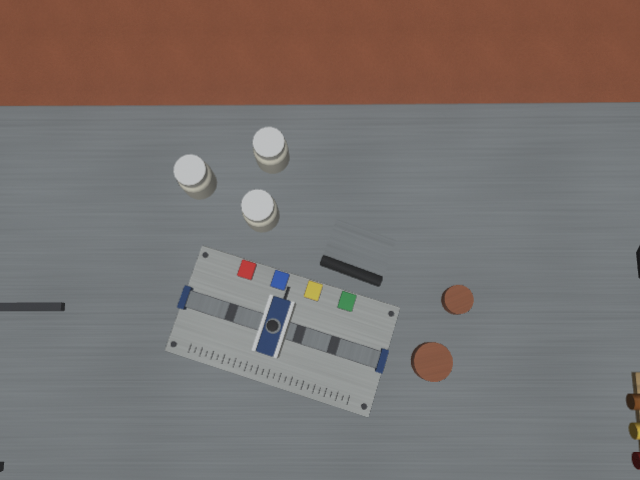

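View pics/scene1.png

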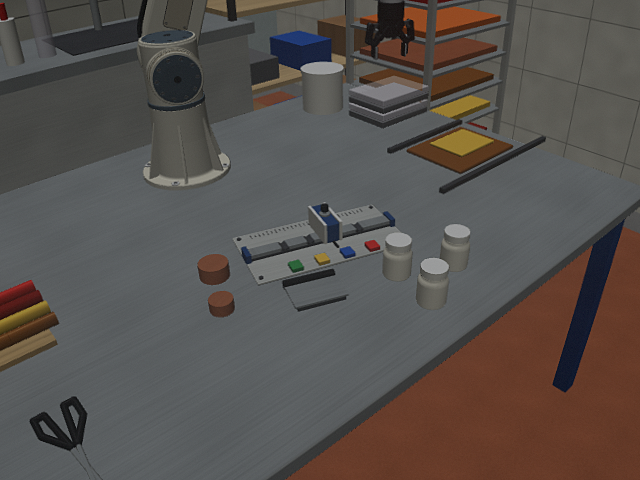

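The top view shows the tags from +y to -y: red (246,270), blue (280,280), yellow (313,291) and green (347,301). The stop sits at about (273,326), just on the -y side of blue, so yellow is the next notch towards -y. The scene view agrees. The block needs a push on face_left towards guide -y.

```bash
cat >> h.py <<'E'
def guide():
    import json; g=json.load(open("g.json")); return np.array(g["o"]),g["yaw"]
def tog(p):
    o,a=guide(); d=np.array(p[:2])-o; return np.array([d@[np.cos(a),np.sin(a)],d@[-np.sin(a),np.cos(a)]])
def fromg(x,y):
    o,a=guide(); return o+x*np.array([np.cos(a),np.sin(a)])+y*np.array([-np.sin(a),np.cos(a)])
E
python3 - <<'E'
from h import *
import json
im=grab_frame("top"); hsv=cv2.cvtColor(im,cv2.COLOR_BGR2HSV)
P=[];Q=[]
boxes_of("top","tag_yellow")
for (u,v),y in zip([(246,270),(280,280),(313,291),(347,301)],[90,30,-30,-90]):
    r=hsv[v-14:v+15,u-14:u+15]; m=(r[...,1]>150)&(r[...,2]>90)
    n,l,st,c=cv2.connectedComponentsWithStats(m.astype(np.uint8)); i=1+np.argmax(st[1:,4]); px=c[i]+[u-14,v-14]
    P.append(ray("top",*px,15)[:2]);Q.append((77,y)); print(px,st[i,4],P[-1])
for u,v,y in((185,298,174),(381,361,-174)): P.append(ray("top",u,v,26)[:2]);Q.append((0,y))
P=np.array(P);Q=np.array(Q,float)
a,b=Q-Q.mean(0),P-P.mean(0); yaw=np.arctan2((a[:,0]*b[:,1]-a[:,1]*b[:,0]).sum(),(a*b).sum())
R=np.array([[np.cos(yaw),-np.sin(yaw)],[np.sin(yaw),np.cos(yaw)]]); o=P.mean(0)-R@Q.mean(0)
print(yaw,o,(Q@R.T+o-P).round(1).tolist()); json.dump(dict(o=o.tolist(),yaw=yaw),open("g.json","w"))
print("knob",tog(ray("top",273,325,94)),"pointer",tog(ray("top",288,292,26)),"net",tog([543,37]))
m=trace("top","stop_center"); v,u=np.nonzero(m[0]["mask"]); print("mask",tog(ray("top",u.mean(),v.mean(),70)))
s=sense(); print("tcp g",tog(s["eef_pos"]),s["eef_pos"],"dyaw needed", [np.degrees(yaw+k*np.pi/2-s["tcp_rot"][2]) for k in(1,-1,3)])
for y in(75,60,0): print(y,fromg(0,y))
big=cv2.resize(im[240:420,150:410],None,fx=3,fy=3,interpolation=cv2.INTER_CUBIC); cv2.imwrite("pics/top_crop.png",big)
E
```

```text
[246.28017241 269.09482759] 232 [641.91756684  93.62741913]
[279.41441441 279.62612613] 222 [623.63913511  36.59334881]Traceback (most recent call last):
  File "<stdin>", line 8, in <module>
    return _wrapfunc(a, 'argmax', axis=axis, out=out, **kwds)
    return bound(*args, **kwds)
ValueError: attempt to get argmax of an empty sequence
```

```bash

python3 - <<'E'
from h import *
import json
im=grab_frame("top"); hsv=cv2.cvtColor(im,cv2.COLOR_BGR2HSV)
P=[];Q=[]
for (u,v),y in zip([(246,270),(280,280),(313,291),(347,301)],[90,30,-30,-90]):
    r=hsv[v-14:v+15,u-14:u+15]; m=(r[...,1]>110)&(r[...,2]>70)
    n,l,st,c=cv2.connectedComponentsWithStats(m.astype(np.uint8)); i=1+np.argmax(st[1:,4]); px=c[i]+[u-14,v-14]
    P.append(ray("top",*px,15)[:2]);Q.append((77,y)); print(px,st[i,4],P[-1])
for u,v,y in((185,298,174),(381,361,-174)): P.append(ray("top",u,v,26)[:2]);Q.append((0,y))
P=np.array(P);Q=np.array(Q,float)
a,b=Q-Q.mean(0),P-P.mean(0); yaw=np.arctan2((a[:,0]*b[:,1]-a[:,1]*b[:,0]).sum(),(a*b).sum())
R=np.array([[np.cos(yaw),-np.sin(yaw)],[np.sin(yaw),np.cos(yaw)]]); o=P.mean(0)-R@Q.mean(0)
print(yaw,o,(Q@R.T+o-P).round(1).tolist()); json.dump(dict(o=o.tolist(),yaw=yaw),open("g.json","w"))
print("knob",tog(ray("top",273,325,94)),"pointer",tog(ray("top",288,292,26)),"net",tog([543,37]))
m=trace("top","stop_center"); v,u=np.nonzero(m[0]["mask"]); print("mask",tog(ray("top",u.mean(),v.mean(),70)))
s=sense(); print("tcp g",tog(s["eef_pos"]),s["eef_pos"],"dyaw needed", [np.degrees(yaw+k*np.pi/2-s["tcp_rot"][2]) for k in(1,-1,3)])
for y in(75,60,0): print(y,fromg(0,y))
big=cv2.resize(im[240:420,150:410],None,fx=3,fy=3,interpolation=cv2.INTER_CUBIC); cv2.imwrite("pics/top_crop.png",big)
E
```

```text
[246.32931727 269.21686747] 249 [641.70653377  93.53884508]
[279.34693878 279.63673469] 245 [623.62123014  36.70852743]
[312.86055777 290.29880478] 251 [605.26009083 -20.55257632]
[346.45689655 300.77155172] 232 [587.36726796 -77.51685065]
-0.30695574488039074 [540.67049316  31.12208108] [[-0.4, 0.1], [-0.5, -0.3], [-0.3, -0.2], [-0.5, -0.4], [1.4, 2.8], [0.3, -2.1]]
knob [1.49032679 9.43930283] pointer [61.04448063  8.82257461] net [0.44455994 6.30705156]
mask [0.49725644 9.901869  ]
tcp g [-472.36086545  431.07243725] [220.6408191  584.77291066 231.29602882] dyaw needed [np.float64(-86.91765546707211), np.float64(-266.9176554670721), np.float64(93.0823445329279)]
75 [563.33234923 102.61641848]
60 [558.79997802  88.317551  ]
0 [540.67049316  31.12208108]
```

View pics/top_crop.png

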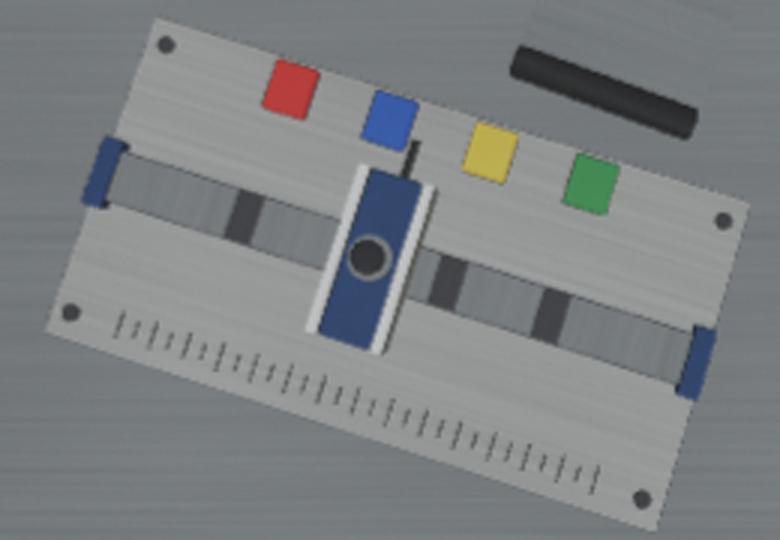

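The stop is at guide y≈+9, so it has to move about 39 mm towards -y. I'll turn the tool so its axes match the guide's (tool x = guide y, tool y = guide x). Then I'll shut the fingers and push with their narrow side.

Request:
servo_tool(
  rows=[
    [0,[0,0,0],[0,0,10.7]],
    [0,[0,0,0],[0,0,10.7]],
    [0,[0,0,0],[0,0,10.7]],
    [0,[0,0,0],[0,0,10.7]],
    [0,[0,0,0],[0,0,10.7]],
    [0,[0,0,0],[0,0,10.7]],
    [0,[0,0,0],[0,0,10.7]],
    [0,[0,0,0],[0,0,10.7]],
  ],
  force=40,
)

```text
clock: 1.95
eef_pos: [220.6, 584.7, 231.3]
tcp_rot: [-3.142, 0.0, 1.281]
contact_force: [-1.5, 0.7, -0.5]
opening: 0.003
```

Request:
servo_tool(
  rows=[
    [0,[-22,29.5,0],[0,0,1.3]],
    [0,[-22,29.5,0],[0,0,0]],
    [0,[-22,29.5,0],[0,0,0]],
    [0,[-22,29.5,0],[0,0,0]],
    [0,[-22,29.5,0],[0,0,0]],
    [0,[-22,29.5,0],[0,0,0]],
    [0,[-22,29.5,0],[0,0,0]],
    [0,[-22,29.5,0],[0,0,0]],
  ],
)

```text
clock: 2.95
eef_pos: [393.8, 345.3, 231.5]
tcp_rot: [3.141, -0.0, 1.264]
contact_force: [-0.5, -0.6, -0.7]
opening: -0.004
```

Request:
servo_tool(
  rows=[
    [0,[-22,29.5,0],[0,0,0]],
    [0,[-22,29.5,0],[0,0,0]],
    [0,[-22,29.5,0],[0,0,0]],
    [0,[-22,29.5,0],[0,0,0]],
    [0,[-22,29.5,0],[0,0,0]],
    [0,[-22,29.5,0],[0,0,0]],
    [0,[-22,29.5,0],[0,0,0]],
    [0,[0,0,0],[0,0,0]],
  ],
)

```text
clock: 3.95
eef_pos: [544.7, 135.4, 231.3]
tcp_rot: [3.141, 0.0, 1.261]
contact_force: [-0.1, 0.9, -0.2]
opening: 0.006
```

```bash

cat > st.py <<'E'
from h import *
s=sense(); print("t",s["clock"],"tcp g",tog(s["eef_pos"]).round(1),s["eef_pos"].round(1),s["tcp_rot"],"yaw err deg",np.degrees(s["tcp_rot"][2]-guide()[1]-np.pi/2),"F",s["contact_force"].round(1),s["opening"])
E
python3 st.py
```

```text
t 3.95 tcp g [-27.7 100.6] [544.7 135.4 231.3] [3.14099021e+00 7.95075183e-05 1.26148711e+00] yaw err deg -0.13484411153477374 F [-0.1  0.9 -0.2] 0.006396986121880076
```

Request:
servo_tool(
  rows=[
    [0,[-15,14,0],[0,0,0]],
    [0,[-15,14,20],[0,0,0]],
    [0,[0,0,40],[0,0,0]],
    [0,[0,0,40],[0,0,0]],
    [0,[0,0,40],[0,0,0]],
    [0,[0,0,30],[0,0,0]],
    [0,[0,0,17],[0,0,0]],
    [0,[0,0,0],[0,0,0]],
  ],
)

```text
clock: 4.95
eef_pos: [560.5, 100.0, 43.6]
tcp_rot: [-3.14, 0.001, 1.265]
contact_force: [0.1, -0.1, 0.2]
opening: -0.002
```

```bash
python3 st.py; python3 -c "
from h import *
cv2.imwrite('pics/scene2.png',cv2.resize(grab_frame('scene')[150:350,200:460],None,fx=3,fy=3))"
```

```text
t 4.95 tcp g [-1.9 71.7] [560.5 100.   43.6] [-3.13995321e+00  8.75172908e-04  1.26458024e+00] yaw err deg 0.04237943169598956 F [ 0.1 -0.1  0.2] -0.0016321853259061265
```

View pics/scene2.png

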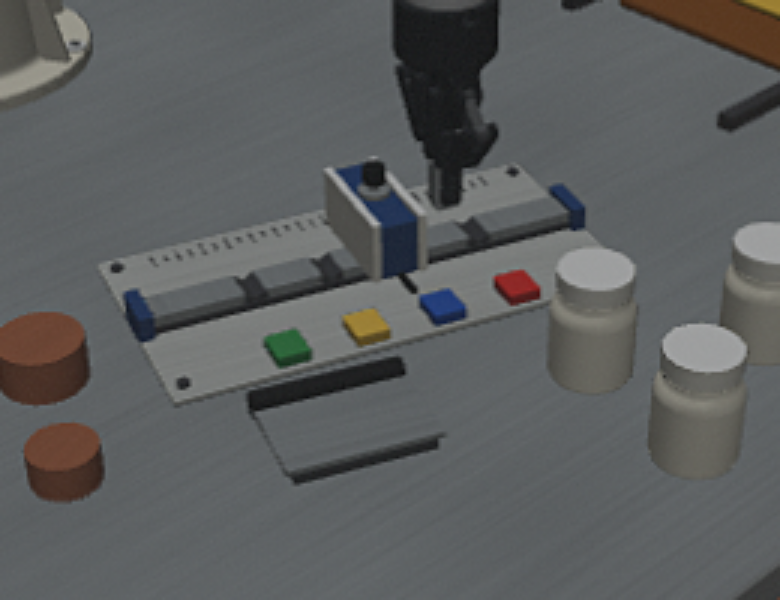

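The shut fingers stand over the rail on the red side of the block, clear of face_left, and nothing else has moved. Next I'll approach and push.

Request:
servo_tool(
  rows=[
    [0,[-6,0,0],[0,0,0]],
    [0,[-6,0,0],[0,0,0]],
    [0,[-6,0,0],[0,0,0]],
    [0,[-4,0,0],[0,0,0]],
    [0,[-3,0,0],[0,0,0]],
    [0,[-3,0,0],[0,0,0]],
    [0,[-3,0,0],[0,0,0]],
    [0,[-3,0,0],[0,0,0]],
  ],
)

```text
clock: 6.0
eef_pos: [551.3, 68.5, 44.4]
tcp_rot: [3.141, -0.002, 1.264]
contact_force: [0.2, 6.8, -1.3]
opening: -0.004
```

Request:
servo_tool(
  rows=[
    [0,[-3,0,0],[0,0,0]],
    [0,[-3,0,0],[0,0,0]],
    [0,[-3,0,0],[0,0,0]],
    [0,[-3,0,0],[0,0,0]],
  ],
)

```text
clock: 6.5
eef_pos: [547.6, 57.1, 44.4]
tcp_rot: [3.141, -0.002, 1.264]
contact_force: [1.0, 8.2, -0.5]
opening: -0.002
```

```bash
cat >> st.py <<'E'
def tr():
    grab_frame("top"); m=trace("top","stop_center"); v,u=np.nonzero(m[0]["mask"]); print("mask",m[0]["conf"],len(u),tog(ray("top",u.mean(),v.mean(),70)))
    look("top",["stop_center"]); b=boxes_of("top","stop_center"); print([tog(w("top",x["centre"])).round(1) for x in b])
tr()
E
python3 st.py;  python3 -c "
from h import *
cv2.imwrite('pics/top3.png',cv2.resize(grab_frame('top')[240:420,150:410],None,fx=3,fy=3,interpolation=cv2.INTER_CUBIC))"
```

```text
t 6.5 tcp g [-1.2 26.8] [547.6  57.1  44.4] [ 3.14125925e+00 -1.53899356e-03  1.26372116e+00] yaw err deg -0.006842149951645477 F [ 1.   8.2 -0.5] -0.0017954326790513143
mask 0.65 92 [ 35.79806417 -24.84913085]
top stop_center []
[]
```

View pics/top3.png

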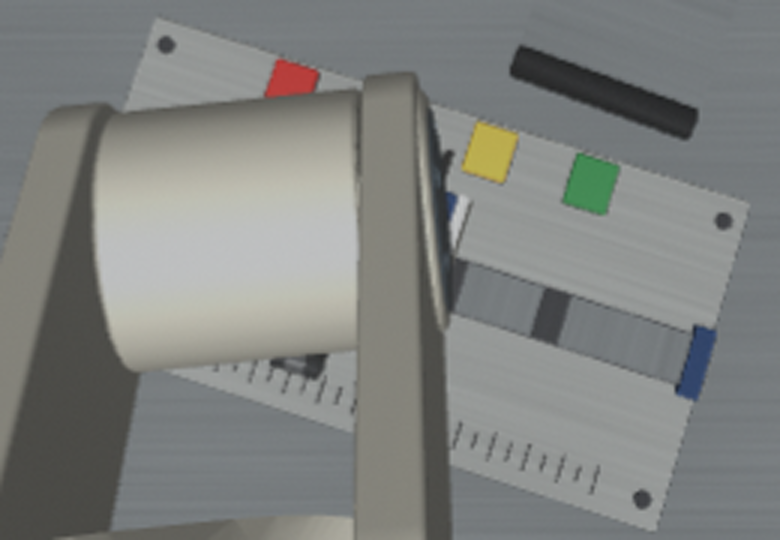

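The stop has moved to about -10 (pointer at (447,150)). I'll continue in smaller steps and watch the force.

Request:
servo_tool(
  rows=[
    [0,[-2,0,0],[0,0,0]],
    [0,[-2,0,0],[0,0,0]],
    [0,[-2,0,0],[0,0,0]],
    [0,[-2,0,0],[0,0,0]],
  ],
)

```text
clock: 7.25
eef_pos: [545.1, 49.1, 44.3]
tcp_rot: [3.141, -0.001, 1.264]
contact_force: [-0.2, 4.5, -1.8]
opening: -0.003
```

Request:
servo_tool(
  rows=[
    [0,[-1,0,0],[0,0,0]],
    [0,[-1,0,0],[0,0,0]],
  ],
)

```text
clock: 7.5
eef_pos: [544.5, 47.2, 44.3]
tcp_rot: [3.141, -0.001, 1.264]
contact_force: [-0.0, 6.6, -1.9]
opening: 0.002
```

```bash
sed -i '$d' st.py; python3 st.py;  python3 -c "
from h import *
cv2.imwrite('pics/scene4.png',cv2.resize(grab_frame('scene')[170:300,220:420],None,fx=4,fy=4,interpolation=cv2.INTER_CUBIC))"
```

```text
t 7.5 tcp g [-1.2 16.4] [544.5  47.2  44.3] [ 3.14140690e+00 -9.65835221e-04  1.26374145e+00] yaw err deg -0.005679578003499997 F [-0.   6.6 -1.9] 0.0015052049067211415
```

View pics/scene4.png

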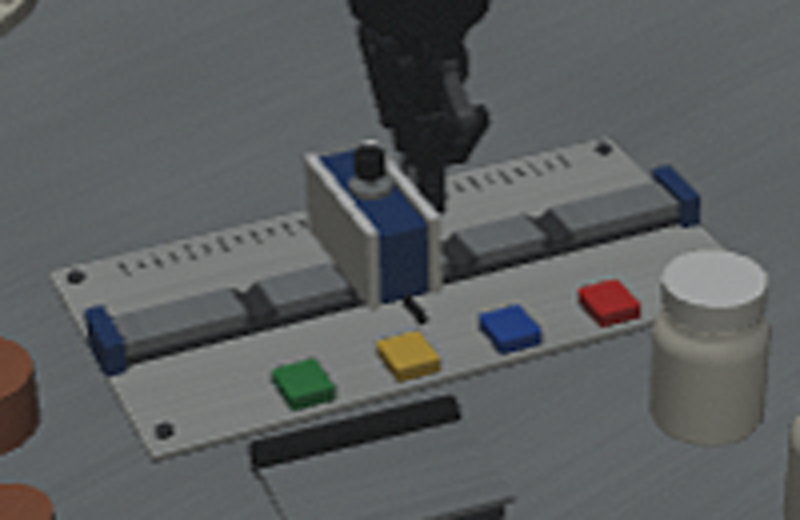

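The knob is still high and the pointer tip, at crop (423,319), is short of the yellow tag. I'll continue in 1 mm steps.

Request:
servo_tool(
  rows=[
    [0,[-1,0,0],[0,0,0]],
    [0,[-1,0,0],[0,0,0]],
    [0,[-1,0,0],[0,0,0]],
  ],
)

```text
clock: 7.92
eef_pos: [543.4, 43.7, 44.3]
tcp_rot: [3.141, -0.0, 1.264]
contact_force: [1.1, 2.8, -0.8]
opening: -0.002
```

Request:
servo_tool(
  rows=[
    [0,[-1,0,0],[0,0,0]],
    [0,[-1,0,0],[0,0,0]],
  ],
)

```text
clock: 8.18
eef_pos: [542.7, 41.7, 44.3]
tcp_rot: [3.142, 0.0, 1.264]
contact_force: [-0.3, 1.2, -0.4]
opening: 0.0
```

```bash
python3 st.py;  python3 -c "
from h import *
print(tog(ray('scene',220+423/4,170+319/4,26)))
im=grab_frame('scene')
for t in ('pin_knob','stop_pointer','stop_center'): print(t,[(tog(w('scene',b['centre'])).round(1),w('scene',b['centre'])[2].round(1),b['conf']) for b in boxes_of('scene',t)][:2])
cv2.imwrite('pics/scene5.png',cv2.resize(im[170:300,220:420],None,fx=4,fy=4,interpolation=cv2.INTER_CUBIC))"
```

```text
t 8.175 tcp g [-1.2 10.7] [542.7  41.7  44.3] [3.14157638e+00 1.26390142e-04 1.26414902e+00] yaw err deg 0.017672460230007462 F [-0.3  1.2 -0.4] 1.800036492885232e-05
[ 73.03661409 -13.49928674]
pin_knob [(array([  2.5, -23.6]), np.float64(87.5), 0.61), (array([  40. , -252.6]), np.float64(34.3), 0.32)]
stop_pointer [(array([ 23.8, -29.6]), np.float64(62.4), 0.59)]
stop_center [(array([ 25.2, -24.9]), np.float64(59.6), 0.6), (array([ 82.6, -29.1]), np.float64(15.6), 0.41)]
```

View pics/scene5.png

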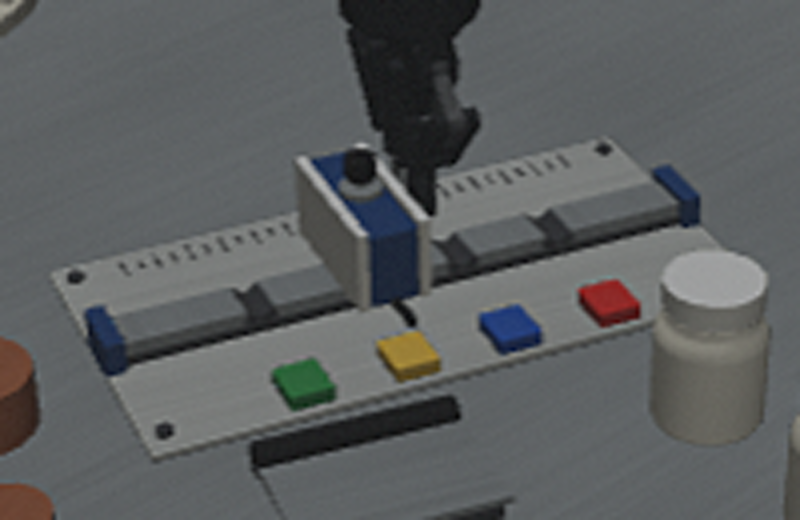

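The pointer tip is now at (412,322), still a bit short of yellow's centre (about -20 to -25). I'll go on.

Request:
servo_tool(
  rows=[
    [0,[-1,0,0],[0,0,0]],
  ],
)

```text
clock: 8.5
eef_pos: [542.5, 40.8, 44.3]
tcp_rot: [3.142, -0.0, 1.264]
contact_force: [-0.2, 0.1, 0.1]
opening: 0.003
```

Request:
servo_tool(
  rows=[
    [0,[-1,0,0],[0,0,0]],
  ],
)

```text
clock: 8.62
eef_pos: [542.1, 39.9, 44.3]
tcp_rot: [-3.142, 0.0, 1.264]
contact_force: [0.8, -0.1, 0.3]
opening: -0.003
```

```bash
cat > chk.py <<'E'
import sys
from h import *
im=grab_frame('scene')
for t in ('pin_knob','stop_pointer','stop_center'): print(t,[(tog(w('scene',b['centre'])).round(1),w('scene',b['centre'])[2].round(1),b['conf']) for b in boxes_of('scene',t)][:1])
c=cv2.resize(im[170:300,220:420],None,fx=4,fy=4,interpolation=cv2.INTER_CUBIC)
cv2.imwrite(f'pics/{sys.argv[1]}.png',c)
g=lambda f:cv2.cvtColor(cv2.imread(f'pics/{f}.png'),cv2.COLOR_BGR2GRAY)
r,b=g('scene4'),g(sys.argv[1])
# knob, block corner (left top plate), pointer templates from scene4
for n,(x0,y0,x1,y1) in dict(knob=(350,136,390,176),corner=(296,140,345,230),bottom=(360,270,450,310),tip=(405,295,435,328)).items():
    for f in ('scene5',sys.argv[1]):
        T=r[y0:y1,x0:x1]; i=g(f); R=cv2.matchTemplate(i[y0-20:y1+50,x0-60:x1+20],T,cv2.TM_CCOEFF_NORMED); _,m,_,l=cv2.minMaxLoc(R); print(n,f,l[0]-60,l[1]-20,round(m,2),end=' | ')
    print()
E
python3 st.py; python3 chk.py scene6
```

```text
t 8.625 tcp g [-1.3  8.8] [542.1  39.9  44.3] [-3.14158362e+00  1.69569597e-05  1.26415774e+00] yaw err deg 0.01817172083916317 F [ 0.8 -0.1  0.3] -0.0029931586281818565
pin_knob [(array([  3.6, -24.1]), np.float64(87.4), 0.51)]
stop_pointer [(array([ 22.2, -28.2]), np.float64(64.4), 0.91)]
stop_center [(array([ 25.4, -24.7]), np.float64(60.3), 0.6)]
knob scene5 -9 3 0.98 | knob scene6 -13 5 0.98 | 
corner scene5 -9 3 0.97 | corner scene6 -13 3 0.98 | 
bottom scene5 -10 3 0.98 | bottom scene6 -13 4 0.99 | 
tip scene5 -10 3 0.98 | tip scene6 -13 4 0.98 |
```

Request:
servo_tool(
  rows=[
    [0,[-1,0,0],[0,0,0]],
    [0,[0,0,0],[0,0,0]],
  ],
)

```text
clock: 9.07
eef_pos: [541.8, 38.9, 44.3]
tcp_rot: [-3.142, 0.0, 1.264]
contact_force: [-0.7, 0.0, 0.0]
opening: -0.002
```

```bash
python3 st.py; python3 chk.py scene7
```

```text
t 9.075 tcp g [-1.3  7.8] [541.8  38.9  44.3] [-3.14152383e+00  5.72509905e-05  1.26405136e+00] yaw err deg 0.012076573008975192 F [-0.7  0.   0. ] -0.001970867446463869
pin_knob [(array([  1.7, -27.7]), np.float64(87.6), 0.4)]
stop_pointer [(array([ 21.9, -30.1]), np.float64(62.7), 0.63)]
stop_center [(array([ 24.2, -28.5]), np.float64(61.5), 0.81)]
knob scene5 -9 3 0.98 | knob scene7 -15 6 0.96 | 
corner scene5 -9 3 0.97 | corner scene7 -15 4 0.98 | 
bottom scene5 -10 3 0.98 | bottom scene7 -16 4 0.99 | 
tip scene5 -10 3 0.98 | tip scene7 -15 4 0.98 |
```

Request:
servo_tool(
  rows=[
    [0,[0,0,0],[0,0,0]],
    [0,[0,0,0],[0,0,0]],
    [0,[0,0,0],[0,0,0]],
    [0,[0,0,0],[0,0,0]],
  ],
)

```text
clock: 9.78
eef_pos: [541.8, 39.0, 44.3]
tcp_rot: [3.142, -0.0, 1.264]
contact_force: [0.1, -0.3, -0.1]
opening: -0.0
```

```bash
python3 st.py; python3 chk.py scene8
```

```text
t 9.775 tcp g [-1.3  7.9] [541.8  39.   44.3] [ 3.14158019e+00 -1.19565771e-05  1.26408353e+00] yaw err deg 0.013920010128785125 F [ 0.1 -0.3 -0.1] -0.00037333086288851623
pin_knob [(array([  0.5, -26.3]), np.float64(88.9), 0.62)]
stop_pointer [(array([ 23.9, -32.2]), np.float64(62.0), 0.86)]
stop_center [(array([ 23.6, -26.3]), np.float64(58.7), 0.83)]
knob scene5 -9 3 0.98 | knob scene8 -15 6 0.96 | 
corner scene5 -9 3 0.97 | corner scene8 -15 4 0.98 | 
bottom scene5 -10 3 0.98 | bottom scene8 -16 4 0.99 | 
tip scene5 -10 3 0.98 | tip scene8 -15 4 0.98 |
```

```bash
cat >> h.py <<'E'
def proj(cam,p):
    k=get_calibration(cam);M=np.array(k["world_to_cam"]);c=(M@np.r_[p,1])[:3];q=c[:2]/c[2];q=q*(1+k["k1"]*(q@q));K=np.array(k["intrinsics"]);return K[:2,:2]@q+K[:2,2]
def pg(x,y,z): return (proj('scene',np.r_[fromg(x,y),z])-[220,170])*4
E
python3 -c "
from h import *
for y in(-18,-22,-26,-30): print(y,'knob94',pg(0,y,94).round(1),'90',pg(0,y,90).round(1),'tip',pg(70,y,26).round(1),'corner -x -y top',pg(46,y+21,24).round(1))
print('yellow tag mid top',pg(77,-30,16),'blue',pg(77,30,16))"
```

```text
-18 knob94 [358.5 148. ] 90 [358.8 154.4] tip [413.  318.1] corner -x -y top [430.7 289.5]
-22 knob94 [351.7 149.6] 90 [351.9 156. ] tip [406.1 319.9] corner -x -y top [423.9 291.2]
-26 knob94 [344.8 151.2] 90 [345.1 157.6] tip [399.2 321.7] corner -x -y top [417.2 292.9]
-30 knob94 [338.  152.8] 90 [338.2 159.2] tip [392.3 323.5] corner -x -y top [410.5 294.7]
yellow tag mid top [397.91027935 345.82254571] blue [500.02163835 318.72879022]
```

View pics/scene8.png

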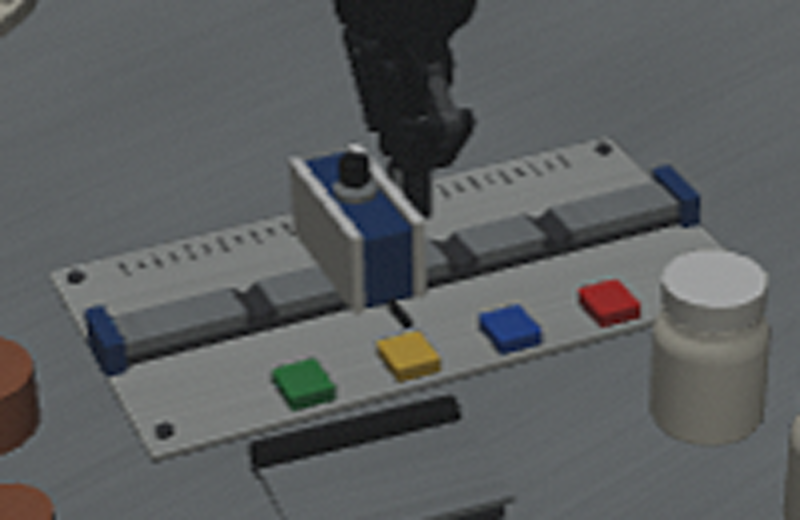

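Allowing for the camera's bias (the tag is seen 10 px right of where it is predicted), the stop is at about -26 and the pin has not fully dropped. Smaller steps from here.

Request:
servo_tool(
  rows=[
    [0,[-1,0,0],[0,0,0]],
    [0,[0,0,0],[0,0,0]],
    [0,[0,0,0],[0,0,0]],
  ],
)

```text
clock: 10.35
eef_pos: [541.5, 38.0, 44.3]
tcp_rot: [-3.142, 0.0, 1.264]
contact_force: [-1.1, 0.6, -0.0]
opening: 0.001
```

```bash
python3 st.py; python3 chk.py scene9
```

```text
t 10.35 tcp g [-1.3  6.8] [541.5  38.   44.3] [-3.14151834e+00  2.67576610e-05  1.26406483e+00] yaw err deg 0.01284831437312493 F [-1.1  0.6 -0. ] 0.0012033594618906728
pin_knob []
stop_pointer [(array([ 23.1, -32.4]), np.float64(59.3), 0.91)]
stop_center []
knob scene5 -9 3 0.98 | knob scene9 -17 7 0.95 | 
corner scene5 -9 3 0.97 | corner scene9 -17 4 0.98 | 
bottom scene5 -10 3 0.98 | bottom scene9 -17 4 0.98 | 
tip scene5 -10 3 0.98 | tip scene9 -17 5 0.97 |
```

Request:
servo_tool(
  rows=[
    [0,[-1,0,0],[0,0,0]],
    [0,[0,0,0],[0,0,0]],
    [0,[0,0,0],[0,0,0]],
  ],
)

```text
clock: 10.92
eef_pos: [541.3, 37.1, 44.3]
tcp_rot: [3.142, 0.0, 1.264]
contact_force: [0.6, -0.5, -0.4]
opening: -0.001
```

```bash
python3 st.py; python3 chk.py scene10
```

```text
t 10.925 tcp g [-1.2  5.9] [541.3  37.1  44.3] [3.14156435e+00 5.37405491e-06 1.26407943e+00] yaw err deg 0.01368515542526267 F [ 0.6 -0.5 -0.4] -0.001001797908330409
pin_knob [(array([200.9,  90.1]), np.float64(61.1), 0.69)]
stop_pointer [(array([ 20.9, -33. ]), np.float64(60.5), 0.73)]
stop_center [(array([ 25.1, -28.5]), np.float64(62.4), 0.62)]
knob scene5 -9 3 0.98 | knob scene10 -18 8 0.91 | 
corner scene5 -9 3 0.97 | corner scene10 -19 4 0.98 | 
bottom scene5 -10 3 0.98 | bottom scene10 -19 5 0.99 | 
tip scene5 -10 3 0.98 | tip scene10 -19 5 0.99 |
```

Request:
servo_tool(
  rows=[
    [0,[-1,0,0],[0,0,0]],
    [0,[0,0,0],[0,0,0]],
    [0,[0,0,0],[0,0,0]],
  ],
)

```text
clock: 11.5
eef_pos: [540.9, 36.1, 44.3]
tcp_rot: [-3.142, 0.0, 1.264]
contact_force: [-0.1, 0.7, 0.5]
opening: -0.003
```

```bash
python3 st.py; python3 chk.py scene11
```

```text
t 11.5 tcp g [-1.3  4.8] [540.9  36.1  44.3] [-3.14158856e+00  1.40863773e-05  1.26411108e+00] yaw err deg 0.015498113453943925 F [-0.1  0.7  0.5] -0.0027452596327361568
pin_knob [(array([  0.8, -28.9]), np.float64(86.5), 0.47)]
stop_pointer [(array([ 21.9, -34.4]), np.float64(62.8), 0.66)]
stop_center [(array([ 26.2, -30.2]), np.float64(62.5), 0.94)]
knob scene5 -9 3 0.98 | knob scene11 -20 9 0.88 | 
corner scene5 -9 3 0.97 | corner scene11 -21 4 0.97 | 
bottom scene5 -10 3 0.98 | bottom scene11 -20 5 0.98 | 
tip scene5 -10 3 0.98 | tip scene11 -20 6 0.96 |
```

Request:
servo_tool(
  rows=[
    [0,[-1,0,0],[0,0,0]],
    [0,[0,0,0],[0,0,0]],
    [0,[0,0,0],[0,0,0]],
  ],
)

```text
clock: 12.08
eef_pos: [540.8, 35.4, 44.3]
tcp_rot: [3.141, -0.0, 1.264]
contact_force: [0.6, 4.2, -1.0]
opening: -0.004
```

```bash
python3 st.py; python3 chk.py scene12
```

```text
t 12.075 tcp g [-1.2  4.1] [540.8  35.4  44.3] [ 3.14146292e+00 -3.54539779e-04  1.26395873e+00] yaw err deg 0.006769213154779687 F [ 0.6  4.2 -1. ] -0.0038225290528161346
pin_knob [(array([ 25.7, -30.8]), np.float64(63.0), 0.45)]
stop_pointer [(array([ 22.7, -35.9]), np.float64(61.9), 0.96)]
stop_center [(array([ 24.4, -28.8]), np.float64(61.2), 0.88)]
knob scene5 -9 3 0.98 | knob scene12 -20 10 0.89 | 
corner scene5 -9 3 0.97 | corner scene12 -21 5 0.96 | 
bottom scene5 -10 3 0.98 | bottom scene12 -21 6 0.98 | 
tip scene5 -10 3 0.98 | tip scene12 -20 7 0.96 |
```

The force has risen to 4.2 N and the block no longer follows, with the knob lowered, so it is seated against the notch. I'll back off and clear out.

Request:
servo_tool(
  rows=[
    [0,[3,0,0],[0,0,0]],
    [0,[10,0,0],[0,0,0]],
    [0,[20,0,0],[0,0,0]],
    [0,[20,0,-20],[0,0,0]],
    [0,[0,0,-50],[0,0,0]],
    [0,[0,0,-50],[0,0,0]],
    [0,[40,0,-40],[0,0,0]],
    [0,[50,0,0],[0,0,0]],
  ],
)

```text
clock: 13.28
eef_pos: [586.4, 173.7, 208.7]
tcp_rot: [3.136, -0.004, 1.263]
contact_force: [0.5, -0.1, -0.4]
opening: 0.001
```

Request:
servo_tool(
  rows=[
    [0,[50,-20,0],[0,0,0]],
    [0,[50,-20,0],[0,0,0]],
    [0,[50,-20,0],[0,0,0]],
    [0,[40,-20,0],[0,0,0]],
    [0,[0,0,0],[0,0,0]],
    [0,[0,0,0],[0,0,0]],
  ],
)

```text
clock: 14.02
eef_pos: [564.4, 377.2, 204.0]
tcp_rot: [-3.141, 0.001, 1.265]
contact_force: [0.4, 0.4, 0.4]
opening: -0.001
```

```bash
python3 st.py; python3 chk.py scene13; python3 -c "
from h import *
im=grab_frame('top');m=trace('top','stop_center');v,u=np.nonzero(m[0]['mask']); print('mask',m[0]['conf'],len(u),tog(ray('top',u.mean(),v.mean(),70)))
look('top',['jar','tin','scraper'])
a=cv2.resize(im[240:420,150:410],(390,270),interpolation=cv2.INTER_CUBIC);a=cv2.resize(im[250:390,170:400],(800,487),interpolation=cv2.INTER_CUBIC)
cv2.imwrite('pics/top9.png',a)"
```

```text
t 14.025 tcp g [-81.9 337. ] [564.4 377.2 204. ] [-3.14149424e+00  7.94083880e-04  1.26524301e+00] yaw err deg 0.0803531435056644 F [0.4 0.4 0.4] -0.0007473810616299852
pin_knob []
stop_pointer [(array([ 22.6, -35. ]), np.float64(60.6), 0.72)]
stop_center [(array([ 26.8, -30.8]), np.float64(61.1), 0.94)]
knob scene5 -9 3 0.98 | knob scene13 -20 10 0.9 | 
corner scene5 -9 3 0.97 | corner scene13 -21 4 0.96 | 
bottom scene5 -10 3 0.98 | bottom scene13 -21 5 0.97 | 
tip scene5 -10 3 0.98 | tip scene13 -20 7 0.96 | 
mask 0.58 1599 [  1.11486907 -30.03143722]
top jar [([729.0, 65.0, 83.0], 0.94), ([837.0, 44.0, 83.0], 0.61), ([788.0, 176.0, 84.0], 0.59)]
top tin [([486.0, -215.0, 38.0], 0.8), ([588.0, -264.0, 26.0], 0.67)]
top scraper [([672.0, -99.0, 11.0], 0.63)]
```

View pics/top9.png

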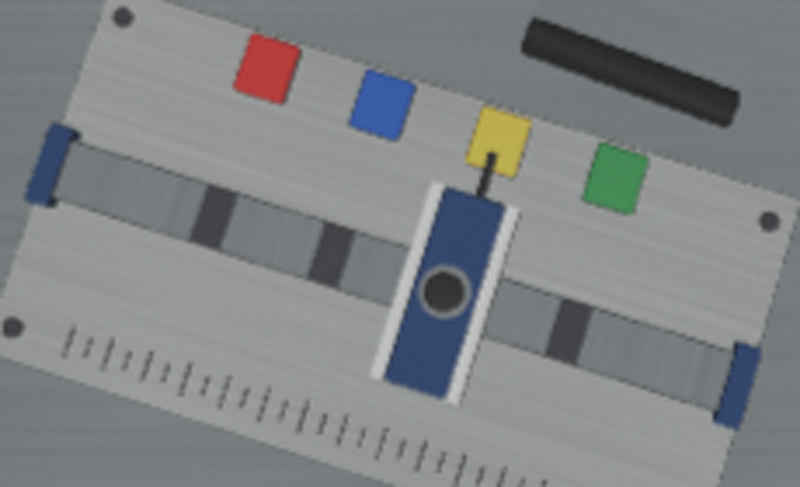

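View pics/scene13.png

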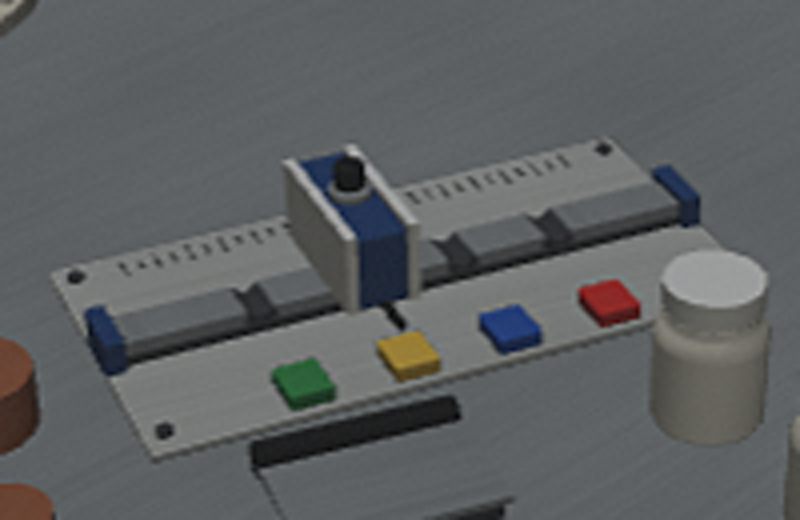

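The top view shows the pointer on the yellow tag and the block at guide y = -30.0. In the scene view the knob is lower, and nothing shifted when I let go of the block. Handing in.

```bash
python3 -c "
from rig import *
print(sign_off())"
```

```text
the job is handed in; nothing more can be done
None
```

The stop is at the yellow tag's notch, and my checks indicate its pin has clicked in. I pushed it there from its +y end with the fingers shut. I didn't pinch the block, touch the knob, or touch the jar, the scraper or the tin.

**Last checks, with the arm clear at 14 s:**
- **Position:** the top camera puts the block at guide y = -30.0 mm, which is the yellow notch, and the pointer lies on the yellow tag.
- **Seating:** near the end the push force fell from about 6 N to 0. It then rose to 4 N on the last 1 mm push, with the block no longer moving. The block stayed put when the fingers backed off.
- **Other things:** the networks still placed the jar and the tin within a few millimetres of where they started. The scraper looked unmoved in the pictures.

**Where the checks were weaker:**
- **Pin depth:** the knob looked about 5 enlarged pixels lower, where a full 4 mm drop should give about 6. That is roughly 3 mm, so I rely on the force and position for the click.
- **No visible jump:** the pin went in gradually over the last few millimetres, without the clear jump ahead that the task describes.
- **Scene camera:** it disagreed with the top camera by about 5 mm along the rail. I corrected for that using the tag itself.
- **Early force:** readings while the block was sliding were 5 to 8 N, above the stated 1 to 2 N.

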